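Set a batten against the flip stop for sawing

TASK

Get the batten ready for sawing to length: swing the flip stop's parked flag over and down into the batten's path, then slide the batten along the fence until its end has swung the flag back solidly onto the anvil lug behind it. Press it home firmly but by feel, since the stop is only clamped by friction and the length is lost if it is shoved along its track. Leave the batten on the sawing board, seated against the flag and with its long side flat against the fence, and let go; leave the other things lying where they are.

Things in the scene. Friction and masses are not known exactly. Their poses are not given: they have to be found in the camera images.
- saw_board: Sawing board: pine plank 145 (its x) x 430 (its y) x 19 mm (z) screwed flat to the table. Origin: centre of its underside; x points away from the robot to the fence, y along the fence towards the stop, z up. An aluminium track, 30 mm wide and 12 mm high above the plank, runs along its far edge as the fence, with a 4 mm saw kerf through it at y = -10 mm.
- fence_face (a point): Point at mid-length on the foot of the fence's face, at board x = +35, y = 0, z = 19 mm (the plank's top); axes as the board's. The face is flat, upright, looks to board -x and runs along board y. The batten's far long side goes flat against it.
- batten: Stock: pine batten 38 (its x) x 200 (its y) x 38 mm (z), 0.13 to 0.24 kg, lying on the plank some cm off the fence, a little askew. Origin: centre of its underside; its +y end goes to the stop. It stands 26 mm above the fence, so it can be gripped across 38 mm with the fingertips above the fence, or pushed. Against the fence its origin is at board x = +16 mm.
- stop: Flip stop: grey block 44 mm long riding on the fence track, with a cheek plate to 106 mm above the plank and a black clamp knob; these lie beyond the fence's face. Pivot pin, parking pin and anvil lug stick out of it over the batten's path. Origin: on the track's centre line at plank height. Held by friction: a push of over 12 N along the track shifts it; a shift of 1.5 mm is too much.
- stop_pivot (a point): Middle of the flag on its pivot pin, 78 mm above the plank's top at board x = +16 mm; axes as the board's. A parking pin lies 22 mm above and 14 mm to +y of it. Below it, the anvil lug (42 to 58 mm above the plank) lies to +y, behind the hanging flag.
- flag (a joint): Angle of the flag about its pin (board x), rad. 0: parked, up, leaning 0.21 from vertical to board +y on the parking pin. Grows as it swings over the top towards -y; past 0.21 it falls of itself, then hangs straight down in the batten's path at 3.26 to 3.41. Pushed on towards +y it meets the solid anvil at 3.48; it swings back off the anvil unless held there.
- flag_tip (a point): Middle of the flag's free end. The flag is a freely swinging steel arm 20 mm wide (board x), 12 mm thick, 72 mm long from the pivot, 0.1 kg. This end is about 167 mm above the table when parked and 6 mm above the plank when hanging. To tip the flag over, push its last 10 mm (clear of the screw) from the +y side towards board -y.
- flag_screw_hole (a point): Where a round-ended adjusting screw 8 mm thick crosses the flag's middle line, 48 mm from the pivot (30 mm above the plank when hanging). Its tip meets the batten's end. How far it is screwed out is not measured: when down, its tip is 10 to 26 mm from this point towards board -y, its head 16 to 32 mm towards +y (when parked, the other way round). It stays as set.
- offcut: Small pine off-cut 38 x 60 x 19 mm lying loose on the board's near left corner; a bystander. Origin: centre of its underside.
- pencil: Flat carpenter's pencil, 173 mm long, lying on the table left of the board; a bystander. Origin: centre of its underside.
- tape_measure: Tape measure 36 x 77 x 62 mm standing on the table left of the board; a bystander. Origin: centre of its underside.
- try_square: Try square 110 x 168 x 14 mm lying on the table right of the board; a bystander. Origin: centre of its underside.

How it is judged:
By the outcome, as a careful person would: the job done as asked, in the order asked, and still so for the second after the job is handed in, with the robot touching nothing.
It also fails if it takes over 72 s, if anything falls off the work surface, if the arm or the gripper's body presses on something with over 40 N, if the wrist force passes 120 N, or if a joint passes its speed limit or range.

ROBOT

A 6-joint arm with a two-finger parallel gripper is mounted at the origin on a cart in front of the work surface, level with it; the furniture and walls round the work are solid. World frame = base frame: x ahead of the robot, y to its left, z up, the work surface at z = 0. Lengths are in m, angles in rad, forces in N, time in s.
With the tool pointing down it reaches from about 0.325 to 0.875 m from the base axis. Payload 4.4 kg.
Tool frame: the origin (TCP) lies on the centre line of the jaws, within the pads' length; the fingertips stand 11 mm ahead of it and the grasp point (between the pads) lies 8 mm behind it; z points along the fingers, y is the line along which they close (so a half turn about z gives the same grasp; the last joint's range is limited). The gripper opens to 85 mm and grips with 20 to 120 N. Pads are 22 mm wide; open, the fingers measure 114 mm over their backs; the gripper's body (76 mm by 85 mm) begins 54 mm behind the grasp point. The pads swing forward as they close: fully open they stand 13 mm farther back than shut.
Start: joints at [-1.339, 0.207, 1.542, -0, 1.393, -0.15], TCP at [0.214, -0.534, 0.242] pointing down, gripper open.
Joint ranges: [-2.73, 2.73], [-0.86, 2.22], [0.23, 2.46], [-1.11, 4.25], [0.08, 2.63], [-2.82, 2.82]. Speed limits (rad/s): [2.79, 2.79, 3.14, 3.14, 3.14, 3.14].

INTERFACE

Orientations are given as a rotation vector (axis times angle).
In Python, from bench import manip, ik, capture, nets, get_time, get_q, get_joint_velocities, get_joint_torque, get_tool_pos, get_tool_rot, get_wrist_force, get_torque, get_finger_gap, get_grasp_force gives the robot as it stands. The module is installed in compiled form; this text tells all that it offers. Calls block until the motion is done:
- manip.move_to(position, orientation): joint-space move of the TCP to a pose.
- manip.move_linear(position, v=0.15, orientation=None, max_force=None): straight line of the TCP; orientation=None keeps the orientation; v is the mean speed in m/s. With max_force (N) it stops when the force on the tool has changed by that much, and returns True; else False.
- manip.move_joints(angles): joint-space move.
- manip.gripper_to(opening, squeeze=None): finger opening in m; squeeze is the grip in N (None keeps the last); returns when the fingers have stopped.
- manip.hold(seconds).
- ik(position, orientation): joint angles nearest the present ones, or None.
- capture(name): name is "scene" or "top" or "wrist"; returns a dict with "frame" (384x512x3 uint8, red, green, blue), "K" (3x3 intrinsics, pixels), "D" ([k1, k2, p1, p2, k3] as OpenCV has them; the pictures are not rectified), "R" (3x3) and "t" (3): a world point X has camera coordinates R X + t. Camera axes: x right, y down, z forward; pixel columns grow to the right and rows downward; lengths in m; the calibration is good to about 2 mm. A picture is of the moment at which its call begins. There is no depth.
A pose or a line that the arm cannot do raises manip.IKError and nothing moves.
- manip.sign_off(): hands the job in; it is judged then, once.
Trained networks look in the newest picture that a camera, given by its name, has taken for a name from the list of things; names that differ only in an ending like _2 or _b are one class to them, and where a whole thing is asked for, a point or a joint stands for the part that bears it (a point fixed in the world has none). Each returns a list of dicts, best first, with "score" (0 to 1); they miss things now and then, are a little off and sometimes report something else, mostly with a low value. They report only what shows in the picture. A call takes as long as a camera call.
- nets.recognise(camera, name): "rect" ([centre column, centre row, width, height] in pixels, round what is visible of it).
Readings, each from a call of its own:
- get_time(): time.
- get_q(): joint angles.
- get_joint_velocities(): joint speeds.
- get_joint_torque(): joint torques, N m.
- get_tool_pos(): TCP position.
- get_tool_rot(): TCP orientation.
- get_wrist_force(): force on the tool from outside, world axes, zero at the start.
- get_torque(): the same for the moment, N m.
- get_finger_gap(): finger opening in m.
- get_grasp_force(): force on a finger pad.
Only numpy, scipy, OpenCV 4.12 (cv2) and the standard library are available. Lean on these libraries where they do the work, as an engineer would, in place of code of your own. Each camera call takes 0.05 s, during which the arm holds its last target. There are 200 camera calls.

## Working session

There is one attempt and no reset: what is moved stays moved. The work goes in short steps, each a Python script; the robot and the scene stay as the last script left them, time stands still between calls to the robot, and variables do not carry over. Pictures are saved under pics/ and viewed, at most 10 in all, crops included, and the job is handed in when it is done.

```bash
mkdir -p pics; ls
python3 - <<'E'
from bench import *
import cv2,numpy as np,pickle
d={}
for c in ("scene","top"):
    r=capture(c); d[c]=r
    cv2.imwrite(f"pics/{c}0.png",cv2.resize(r["frame"][:,:,::-1],(800,600)))
    print(c,r["K"].round(1).tolist(),(-r["R"].T@r["t"]).round(3),r["R"].round(3).tolist(),r["D"])
    for n in ("saw_board","batten","stop","flag","offcut","pencil","tape_measure","try_square"):
        print(n,[(np.round(x["rect"]).tolist(),round(x["score"],2)) for x in nets.recognise(c,n)[:2]])
pickle.dump(d,open("c0.pkl","wb"));print(get_time())
E
```

```text
pics
scene [[364.6, 0.0, 254.1], [0.0, 364.6, 187.0], [0.0, 0.0, 1.0]] [-0.19   0.511  0.722] [[-0.603, -0.798, 0.009], [-0.464, 0.341, -0.817], [0.649, -0.497, -0.576]] [-0.09387007  0.          0.          0.          0.        ]
saw_board [([243.0, 213.0, 114.0, 89.0], 0.83)]
batten [([280.0, 194.0, 49.0, 41.0], 0.89)]
stop [([220.0, 198.0, 18.0, 34.0], 0.69), ([282.0, 194.0, 48.0, 39.0], 0.19)]
flag [([227.0, 190.0, 16.0, 28.0], 0.45)]
offcut [([227.0, 235.0, 26.0, 20.0], 0.65)]
pencil [([179.0, 293.0, 65.0, 34.0], 0.68), ([225.0, 190.0, 18.0, 26.0], 0.51)]
tape_measure [([245.0, 213.0, 114.0, 87.0], 0.59)]
try_square [([388.0, 190.0, 6.0, 7.0], 0.57)]
top [[482.6, 0.0, 251.8], [0.0, 482.6, 186.9], [0.0, 0.0, 1.0]] [ 0.185 -0.097  1.854] [[0.005, -0.999, -0.052], [-0.987, 0.003, -0.158], [0.158, 0.052, -0.986]] [-0.12459327  0.          0.          0.          0.        ]
saw_board [([254.0, 179.0, 101.0, 47.0], 0.73)]
batten [([278.0, 179.0, 38.0, 14.0], 0.93)]
stop [([230.0, 168.0, 12.0, 15.0], 0.73)]
flag [([221.0, 196.0, 14.0, 10.0], 0.37)]
offcut [([221.0, 196.0, 10.0, 9.0], 0.47), ([255.0, 180.0, 99.0, 46.0], 0.29)]
pencil [([189.0, 215.0, 12.0, 4.0], 0.45)]
tape_measure []
try_square [([364.0, 232.0, 26.0, 32.0], 0.78)]
0.9
```

Run:
```python
import cv2,pickle
d=pickle.load(open("c0.pkl","rb"))
s=d["scene"]["frame"][140:270,170:343,::-1]; cv2.imwrite("pics/s1.png",cv2.resize(s,None,fx=4.6,fy=4.6,interpolation=cv2.INTER_CUBIC))
s=d["top"]["frame"][140:240,170:303,::-1]; cv2.imwrite("pics/t1.png",cv2.resize(s,None,fx=6,fy=6,interpolation=cv2.INTER_CUBIC))
```

```text
(no output)
```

View pics/s1.png

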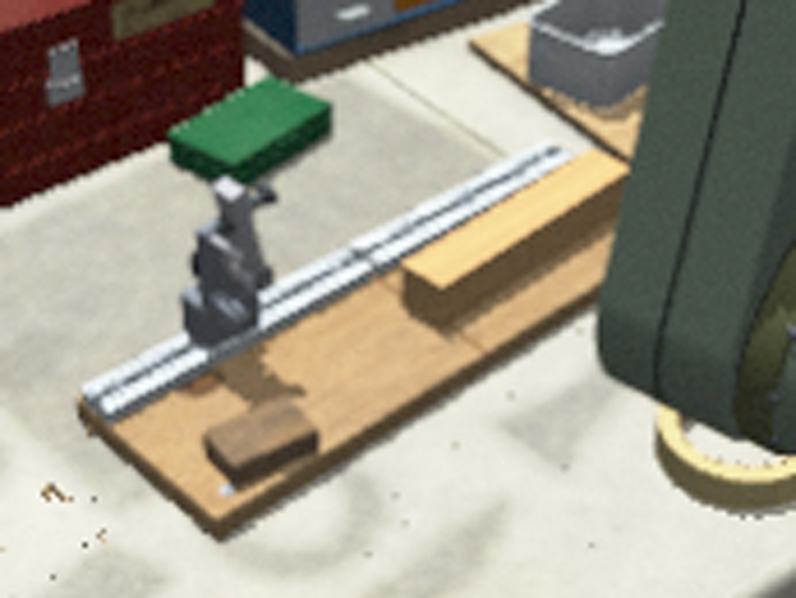

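View pics/t1.png

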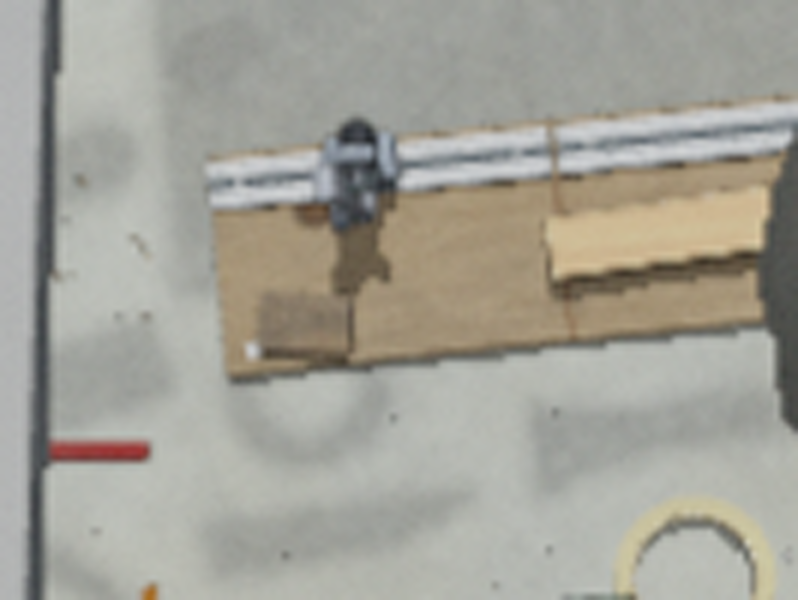

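```bash
cat > h.py <<'E'
from bench import *
import cv2,numpy as np
from scipy.optimize import least_squares
from scipy.spatial.transform import Rotation as Ro
def proj(r,X):
    return cv2.projectPoints(np.atleast_2d(np.array(X,float)),cv2.Rodrigues(r["R"])[0],r["t"],r["K"],np.array(r["D"]))[0][:,0]
def unproj(r,uv,z):
    n=cv2.undistortPoints(np.array(uv,float).reshape(-1,1,2),r["K"],np.array(r["D"]))[:,0]
    d=np.c_[n,np.ones(len(n))]@r["R"]; c=-r["R"].T@r["t"]
    return c+d*((z-c[2])/d[:,2])[:,None]
def b2w(bp,P): # bp=(x,y,yaw)
    P=np.atleast_2d(np.array(P,float)); c,s=np.cos(bp[2]),np.sin(bp[2])
    return np.c_[bp[0]+c*P[:,0]-s*P[:,1],bp[1]+s*P[:,0]+c*P[:,1],P[:,2]]
def down(phi): # tool down, tool y axis along world angle phi
    y=np.array([np.cos(phi),np.sin(phi),0]);z=np.array([0,0,-1.])
    return Ro.from_matrix(np.c_[np.cross(y,z),y,z]).as_rotvec()
E
python3 - <<'E'
from h import *
import pickle
d=pickle.load(open("c0.pkl","rb"))
C=np.array([[208,158],[230,378],[573,340],[549,205]])/6+[170,140]
M=[[.0725,.215,.019],[-.0725,.215,.019],[-.0725,-.01,.019],[.035,-.01,.019]]
M[3]=[.035,-.01,.031]; C[3]=np.array([553,188])/6+[170,140]
S=np.array([[218,520],[80,395],[487,352]])/4.6+[170,140]
MS=[M[1],M[0],M[2]]
f=lambda p:np.r_[(proj(d["top"],b2w(p,M))-C).ravel(),(proj(d["scene"],b2w(p,MS))-S).ravel()]
s=least_squares(f,[.5,0,0]); print(s.x,f(s.x).round(1))
bt=(np.array([[547,218],[553,282],[768,188],[760,255]])/6+[170,140])
print("batten top pts",unproj(d["top"],bt,.057).round(4).tolist())
sp=proj(d["top"],b2w(s.x,[[.016,.1,.097]])); print(unproj(d["top"],np.array([[353,150]])/6+[170,140],.15))
T=np.array(get_tool_rot());print(T)
E
```

```text
[ 0.50914128 -0.03845436  0.09766666] [ 0.6  0.3 -0.2  0.3  0.7  0.9  1.3 -1.7 -0.5  0.3 -1.2  0.6  0.3  0.6]
batten top pts [[0.514, -0.0371, 0.057], [0.4731, -0.0409, 0.057], [0.5326, -0.1764, 0.057], [0.4898, -0.171, 0.057]]
[[0.53915962 0.07694543 0.15      ]]
[3.08447016e+00 5.96064369e-01 1.28808533e-05]
```

Run:
```python
from h import *
import pickle
bp=[.509,-.0385,.0977]
o=down(bp[2]); 
for oo in (down(bp[2]),down(bp[2]+np.pi)): print(np.round(ik([.46,-.05,.32],oo),2))
qs=[ik([.46,-.05,.32],x) for x in (down(bp[2]),down(bp[2]+np.pi))]
q=get_q(); k=int(np.argmin([abs(a[5]) for a in qs])); print(k)
O=[down(bp[2]),down(bp[2]+np.pi)][k]
manip.move_to([.44,0.02,.34],O); w=capture("wrist"); t=capture("top"); s=capture("scene")
print(w["K"].round(0).tolist(),(-w["R"].T@w["t"]).round(3),w["R"].round(2).tolist())
print("predict",proj(w,b2w(bp,[[.035,.215,.031],[-.0725,.215,.019],[.016,.112,.097],[.035,-.01,.031]])).round(0))
cv2.imwrite("pics/w1.png",cv2.resize(w["frame"][:,:,::-1],(800,600),interpolation=cv2.INTER_CUBIC))
pickle.dump(dict(wrist=w,top=t,scene=s),open("c1.pkl","wb"));print(get_time())
```

```text
[-0.3  -0.09  1.7   0.    1.54 -0.39]
[-0.3  -0.09  1.7   0.    1.54  2.75]
0
[[271.0, 0.0, 250.0], [0.0, 271.0, 189.0], [0.0, 0.0, 1.0]] [0.432 0.102 0.472] [[1.0, 0.1, -0.0], [0.09, -0.94, 0.32], [0.03, -0.32, -0.95]]
predict [[318.  46.]
 [244.  48.]
 [309. 124.]
 [308. 192.]]
3.2167
```

View pics/w1.png

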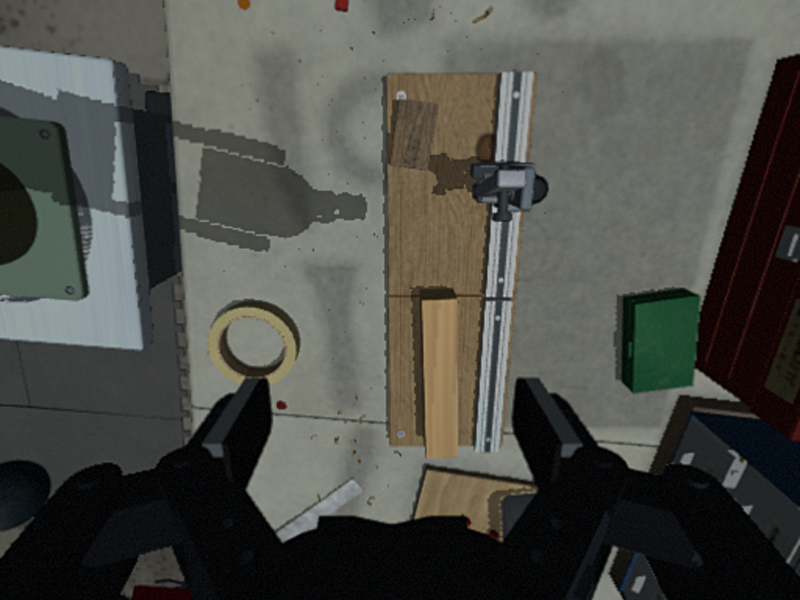

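Run:
```python
from h import *
import pickle
d=pickle.load(open("c1.pkl","rb")); w=d["wrist"]
C=np.array([[388,73],[534,72],[390,446],[389,296],[513,298],[499,71]])*.64
M=[[-.0725,.215,.019],[.065,.215,.031],[-.0725,-.215,.019],[-.0725,-.01,.019],[.065,-.01,.031],[.035,.215,.031]]
f=lambda p:(proj(w,b2w(p,M))-C).ravel()
s=least_squares(f,[.5,0,0]); bp=s.x; print(bp,f(bp).round(1))
for n in("batten","stop","flag","flag_screw_hole","stop_pivot"): print(n,[(np.round(x["rect"]).tolist(),round(x["score"],2)) for x in nets.recognise("wrist",n)[:2]])
ti=unproj(w,np.array([[421,299],[456,298],[458,458],[427,459]])*.64,.057)
c,s_=np.cos(bp[2]),np.sin(bp[2])
print("batten board", ((ti[:,:2]-bp[:2])@np.array([[c,-s_],[s_,c]])).round(4))
im=w["frame"][90:150,295:355,::-1]; im=cv2.resize(im,(600,600),interpolation=cv2.INTER_CUBIC)
for yp in (.112,):
  for P in ([.016,yp,.097],[.016,yp+.015,.167],[.006,yp+.015,.167],[.026,yp+.015,.167],[.016,yp+.01,.144]):
    u=proj(w,b2w(bp,[P]))[0]; print(u.round(1)); cv2.circle(im,tuple(int(v) for v in (u-[294.5,89.5])*10),3,(0,0,255),-1)
t=d["top"]["frame"][150:190,210:250,::-1]
cv2.imwrite("pics/w2.png",im)
```

```text
[ 0.5141019  -0.0365974   0.10407144] [-1.3  0.6  0.1 -1.1 -0.1  0.6 -0.5  0.2 -0.1  0.7  1.7 -0.2]
batten [([280.0, 241.0, 27.0, 112.0], 0.89)]
stop [([325.0, 123.0, 44.0, 38.0], 0.65)]
flag [([322.0, 124.0, 32.0, 41.0], 0.98)]
flag_screw_hole [([319.0, 123.0, 29.0, 35.0], 0.7), ([207.0, 326.0, 52.0, 37.0], 0.63)]
stop_pivot [([326.0, 124.0, 51.0, 38.0], 0.77), ([203.0, 326.0, 53.0, 39.0], 0.72)]
batten board [[-3.810e-02 -1.000e-04]
 [-1.800e-03  7.000e-04]
 [ 8.900e-03 -2.009e-01]
 [-2.790e-02 -2.022e-01]]
[312.9 122.5]
[327.8 114.3]
[318.6 114.4]
[337.1 114.2]
[322.2 117.5]
```

View pics/w2.png

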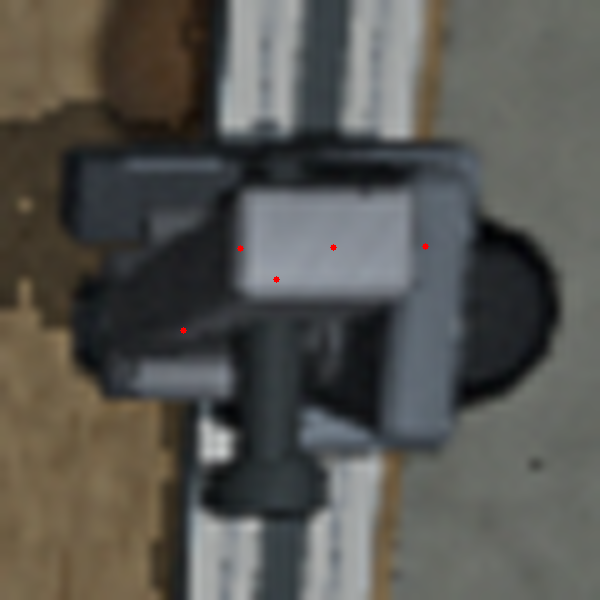

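```bash
cat >> h.py <<'E'
bp=np.array([.512,-.037,.103]); O=down(bp[2])
def W(x,y,z): return b2w(bp,[[x,y,z]])[0]
E
python3 - <<'E'
from h import *
import pickle
manip.gripper_to(0.0,30)
manip.move_to(W(-.02,.06,.06),O)
r=manip.move_linear(W(-.02,.06,.02),v=.025,max_force=4)
z=get_tool_pos()[2]; tip=z-.019; print(r,"tip offset",tip,get_finger_gap(),get_wrist_force())
if not (r and .005<tip<.03): raise SystemExit
manip.move_linear(W(-.02,.06,.22),v=.2)
manip.move_to(W(.016,.17,.22),O)
manip.move_linear(W(.016,.17,.159+tip),v=.1)
manip.move_linear(W(.016,.150,.159+tip),v=.08)
r=manip.move_linear(W(.016,.118,.159+tip),v=.05,max_force=8); print(r,get_wrist_force())
manip.move_linear(W(.016,.122,.24),v=.15)
manip.move_to(W(-.075,.056,.33),O)
w=capture("wrist"); s=capture("scene")
cv2.imwrite("pics/w3.png",cv2.resize(w["frame"][60:360,150:450,::-1],(600,600),interpolation=cv2.INTER_CUBIC))
pickle.dump(dict(wrist=w,scene=s),open("c2.pkl","wb"));print(get_time())
E
```

```text
True tip offset 0.011074493217506563 -0.0002861487656743797 [-1.11927626  0.59118445  4.42948868]
False [-0.82910734 -0.5829024  -0.43576757]
11.2667
```

View pics/w3.png

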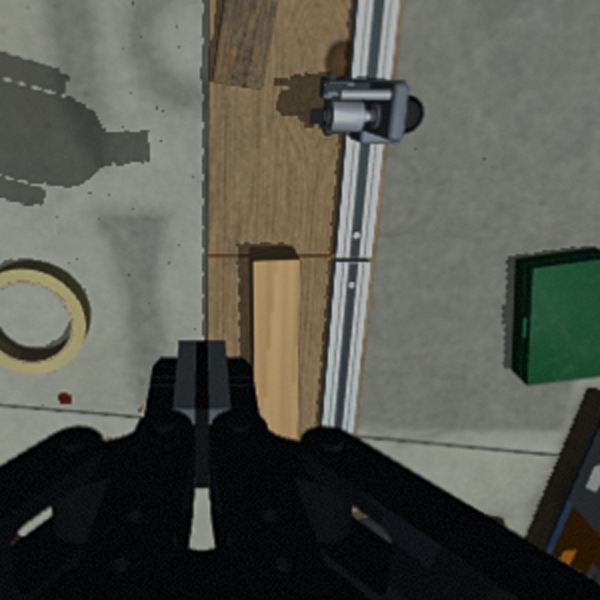

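Run:
```python
from h import *
import pickle
manip.gripper_to(.062,30)
yb=bp[2]+.052; cx,cy=-.0147,-.1006
manip.move_to(W(cx,cy,.12),down(yb))
r=manip.move_linear(W(cx,cy,.047),v=.08,max_force=8); print("down",r)
if r: raise SystemExit
manip.gripper_to(.03,30); print("gap",get_finger_gap(),get_grasp_force(),get_wrist_force())
ex=np.array([np.cos(bp[2]),np.sin(bp[2]),0]); ey=np.array([-ex[1],ex[0],0])
F=lambda:(np.array([ex@get_wrist_force(),ey@get_wrist_force(),get_wrist_force()[2]])).round(2)
manip.move_linear(W(.004,cy,.047),v=.04,orientation=O); print("F",F())
r=manip.move_linear(W(.030,cy,.047),v=.012,max_force=8)
p=b2w([0,0,-bp[2]],np.array(get_tool_pos())-[bp[0],bp[1],0])[0]; print("fence",r,p.round(4),F(),get_torque())
w=capture("wrist");t=capture("top");s=capture("scene")
cv2.imwrite("pics/w4.png",cv2.resize(w["frame"][60:360,150:450,::-1],(600,600),interpolation=cv2.INTER_CUBIC))
pickle.dump(dict(wrist=w,scene=s,top=t),open("c3.pkl","wb"));print(get_time())
```

```text
down False
gap 0.03730962469059243 32.530256509780884 [0.0889005  0.18063388 3.28584385]
F [-8.31  1.38 14.43]
fence True [ 0.0019 -0.1007  0.0482] [-1.55  0.02  4.49] [-0.06107893  0.05894542 -0.00623502]
15.6667
```

View pics/w4.png

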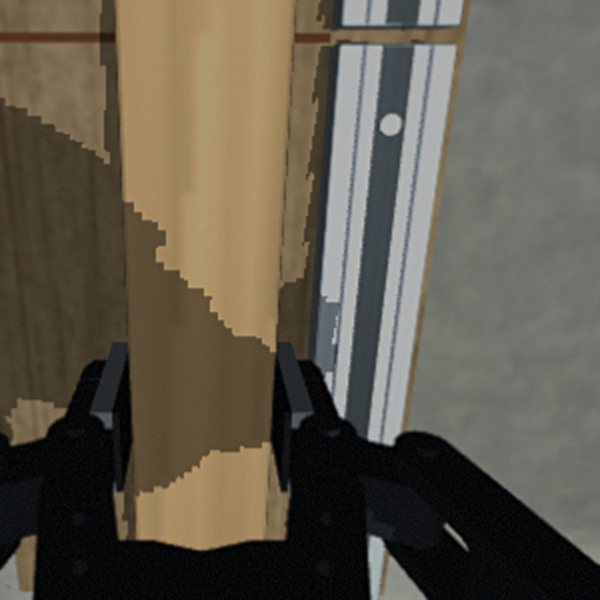

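```bash
cat >> h.py <<'E'
ex=np.array([np.cos(bp[2]),np.sin(bp[2]),0]); ey=np.array([-ex[1],ex[0],0])
def F(): f=np.array(get_wrist_force()); return np.array([ex@f,ey@f,f[2]]).round(2)
def B(): return b2w([0,0,-bp[2]],b2w([0,0,0],np.array(get_tool_pos())-[bp[0],bp[1],0]))[0].round(4)
E
python3 - <<'E'
from h import *
x,y,z=B(); print(B(),F())
z=.0482
for i in range(12):
    if F()[2]<0.6: break
    z+=.0003; manip.move_linear(W(x,y,z),v=.02); print(z,B(),F())
r=manip.move_linear(W(.030,y,z),v=.012,max_force=6)
print("fence",r,B(),F(),np.round(get_torque(),2),get_time())
E
```

```text
[ 0.0019 -0.1007  0.0482] [-1.7   0.89  5.16]
0.0485 [ 0.0016 -0.1006  0.0482] [0.27 0.06 2.07]
0.0488 [ 0.0015 -0.1005  0.0483] [ 0.26 -0.19 -1.36]
fence True [ 0.0177 -0.1006  0.0483] [0.22 0.14 2.45] [-0.01 -0.01  0.02] 17.5833
```

Run:
```python
from h import *
x,y,z=B(); z=.0487
manip.hold(.2); print(B(),F())
r=manip.move_linear(W(x+.004,y,z),v=.004,max_force=5)
print(r,B(),F()); manip.hold(.2); print(B(),F(),np.round(get_torque(),3))
w=capture("wrist"); cv2.imwrite("pics/w5.png",cv2.resize(w["frame"][60:360,150:450,::-1],(600,600),interpolation=cv2.INTER_CUBIC));print(get_time())
```

```text
[ 0.0176 -0.1006  0.0482] [ 0.14 -0.29  5.28]
True [ 0.0178 -0.1006  0.0484] [-0.82  0.81  3.92]
[ 0.0178 -0.1007  0.0484] [ 0.07 -0.24  5.07] [-0.067 -0.001  0.022]
18.8167
```

View pics/w5.png

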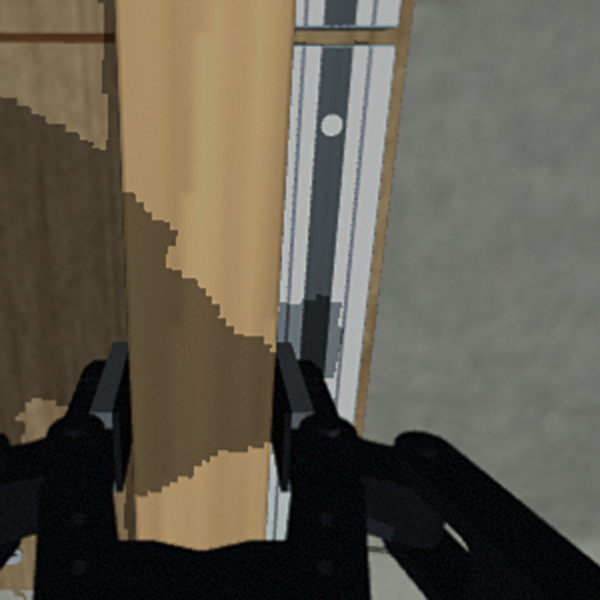

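Run:
```python
from h import *
x,y,z=B(); z=.0488
manip.move_linear(W(x-.0004,y,z),v=.02); print(B(),F())
r=manip.move_linear(W(x-.0004,-.018,z),v=.04,max_force=8); print("slide",r,B(),F())
if r: raise SystemExit
r=manip.move_linear(W(x+.004,-.018,z),v=.006,max_force=4); print("press",r,B(),F())
x=B()[0]
manip.move_linear(W(x-.0001,-.018,z),v=.02); print(B(),F())
r=manip.move_linear(W(x-.0001,.022,z),v=.008,max_force=6)
print("stop",r,B(),F()); manip.hold(.1); print(B(),F(),get_time())
```

```text
[ 0.0172 -0.1006  0.0484] [ 0.37 -0.2   1.84]
slide False [ 0.0174 -0.0182  0.0488] [ 0.04 -0.54 -2.66]
press True [ 0.018  -0.018   0.0484] [-0.29 -0.14  3.44]
[ 0.0179 -0.0179  0.0486] [ 0.38  0.08 -0.36]
stop True [0.0179 0.0044 0.0486] [ 1.21 -0.77  0.9 ]
[0.0179 0.0044 0.0485] [ 0.43 -1.24  3.11] 24.9083
```

Run:
```python
from h import *
import pickle
x,y,z=B(); z=.0487
r=manip.move_linear(W(x,y+.004,z),v=.004,max_force=7); print(r,B(),F())
r=manip.move_linear(W(B()[0]+.003,B()[1],z),v=.004,max_force=4); print("x",r,B(),F())
w=capture("wrist"); print(F())
manip.gripper_to(.062); print(get_finger_gap(),F(),B())
x,y,_=B()
manip.move_linear(W(x,y,.12),v=.1)
manip.move_to(W(-.075,.056,.33),O); 
w=capture("wrist"); s=capture("scene"); t=capture("top"); pickle.dump(dict(wrist=w,scene=s,top=t),open("c4.pkl","wb"))
a=cv2.resize(w["frame"][60:260,220:380,::-1],(480,600),interpolation=cv2.INTER_CUBIC)
b=cv2.resize(s["frame"][150:250,180:233,::-1],(318,600),interpolation=cv2.INTER_CUBIC)
cv2.imwrite("pics/w6.png",np.hstack([a,b]));print(get_time())
```

```text
True [0.0179 0.0044 0.0486] [-0.13 -1.57  1.91]
x True [0.0179 0.0044 0.0485] [-0.01  0.51  2.95]
[-0.82 -0.11  3.92]
0.06187900809228658 [ 0.62  0.42 -0.91] [0.0174 0.0043 0.0481]
28.1583
```

View pics/w6.png

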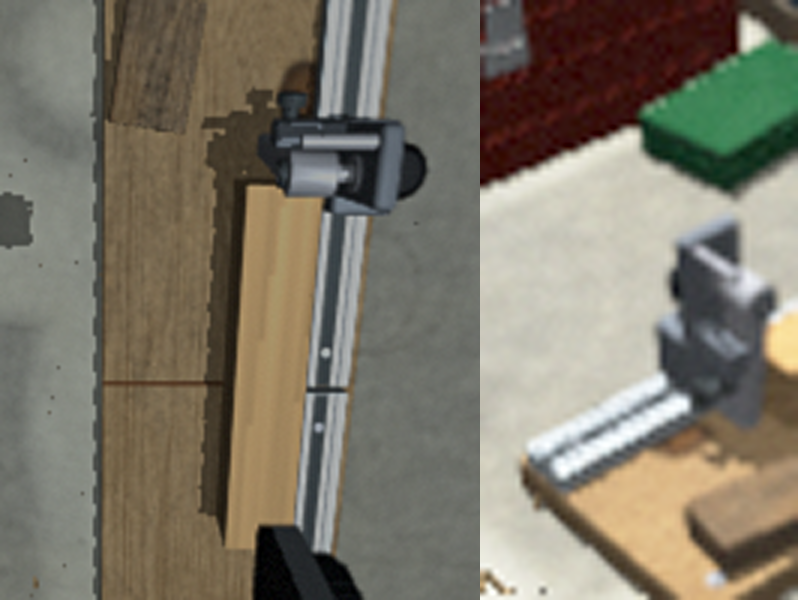

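Run:
```python
from h import *
import pickle
manip.gripper_to(0.0)
d0=pickle.load(open("c2.pkl","rb"))
for y in (.03,-.07):
    manip.move_to(W(-.035,y,.10),O)
    manip.move_linear(W(-.035,y,.047),v=.1)
    r=manip.move_linear(W(-.008,y,.047),v=.015,max_force=5); print("side",r,B(),F())
    manip.move_linear(W(-.035,y,.047),v=.1)
manip.move_linear(W(-.035,-.07,.10),v=.15)
manip.move_to(W(.016,-.125,.10),O)
manip.move_linear(W(.016,-.125,.049),v=.1)
r=manip.move_linear(W(.016,-.09,.049),v=.008,max_force=7); print("end",r,B(),F())
manip.move_linear(W(.016,-.125,.049),v=.06)
manip.move_linear(W(.016,-.125,.15),v=.15)
manip.move_to(W(-.075,.056,.33),O); manip.hold(.3)
w=capture("wrist"); s=capture("scene"); pickle.dump(dict(wrist=w,scene=s),open("c5.pkl","wb"))
# stop shift vs c2 (same camera pose): cheek plate + knob patch
g=lambda i:cv2.cvtColor(i["frame"],cv2.COLOR_RGB2GRAY).astype(np.float32)
for n,(r0,r1,c0,c1) in dict(cheek=(98,134,346,364),track_ref=(190,200,300,350)).items():
    a,b=g(d0["wrist"])[r0:r1,c0:c1].copy(),g(w)[r0:r1,c0:c1].copy(); print(n,cv2.phaseCorrelate(a,b,cv2.createHanningWindow(a.shape[::-1],cv2.CV_32F)))
print(np.abs(d0["wrist"]["t"]-w["t"]).max())
cv2.imwrite("pics/w7.png",cv2.resize(w["frame"][60:260,220:380,::-1],(480,600),interpolation=cv2.INTER_CUBIC));print(get_time())
```

```text
side True [-0.0155  0.0302  0.0465] [-0.01  0.01  0.28]
side True [-0.0154 -0.0698  0.0465] [ 0.36 -0.15  0.01]
end True [ 0.0159 -0.1052  0.0489] [ 0.12 -1.03  0.5 ]
cheek ((0.06779700906740516, -0.26090661140493054), 0.8541109922491474)
track_ref ((-0.44551464269526875, -0.624650581793234), 0.7186413774490357)
0.0009332183371979358
41.6917
```

View pics/w7.png

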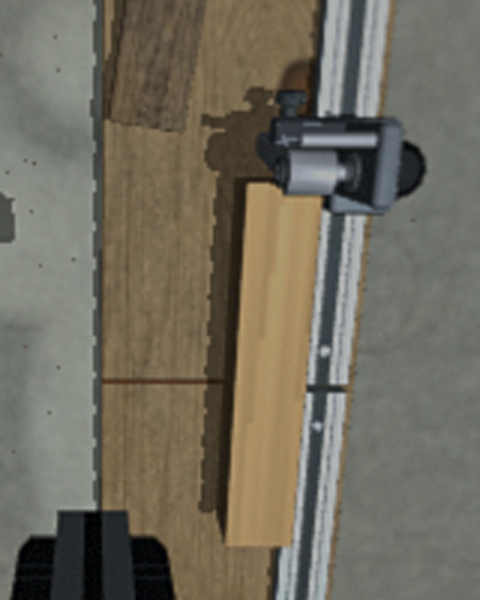

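```bash
python3 -c "
from bench import *
print(manip.sign_off())"
```

```text
the job is handed in; nothing more can be done
None
```

The job is handed in at about 42 s of the 72 s allowed, though `sign_off()` returned no verdict: the flag is swung down, and the batten is pressed against it on the anvil with about 7 N, flat along the fence and released, with no stop shift detected (within about 0.5 mm) in before-and-after pictures.

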